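# Lean the chopping board up to dry and stop its foot

### The arm

A 7-joint arm with a two-finger parallel gripper is mounted at the origin on a cart in front of the work surface, level with it; the furniture and walls round the work are solid. World frame = base frame: x ahead of the robot, y to its left, z up, the work surface at z = 0. Lengths are in m, angles in rad, forces in N, time in s.
With the tool pointing down it reaches from about 0.35 to 0.9 m from the base axis. Payload 8.1 kg.
Tool frame: the origin (TCP) lies at the very end of the fingers, on their centre line; the grasp point (between the pads) lies arm.grip_point_offset behind it (arm.grip_point_offset is the distance from the TCP to the grasp point, in m); z points along the fingers, y is the line along which they close (so a half turn about z gives the same grasp; the last joint's range is limited). The gripper opens to 92 mm and grips with 3 to 60 N. Pads are 19 mm wide; open, the fingers measure 130 mm over their backs; the gripper's body (75 mm by 190 mm) begins 47 mm behind the grasp point.
Start: joints at [1.22, 0.434, 0.025, 1.573, -0.012, 1.134, -0.075], TCP at [0.153, -0.606, 0.227] pointing down, gripper open.
Joint ranges: [-2.62, 2.62], [-0.44, 2.09], [-1.27, 1.32], [0.08, 2.57], [-1.32, 4.46], [0.12, 2], [-2.74, 2.74]. Speed limits (rad/s): [2.22, 2.22, 3.01, 3.01, 3.14, 3.14, 3.14].

### API

Orientations are given as a rotation vector (axis times angle).
In Python, from cell import arm gives the robot as it stands. The module is installed in compiled form; this text tells all that it offers.
- The arm moves only by the shell command python3 -m creep 'ROWS' [OPENING] [FORCE]. ROWS is JSON, a list of rows, each a list of 6 numbers: the shift along the tool's x, y, z scaled (see below), then the turn, a rotation vector about the tool's x, y, z scaled (see below). A call has 1 to 20 rows; each row shifts and turns the commanded pose from where the row before left it, along the tool's axes as they then stand; what a row does not reach is not made up. The controller multiplies each number of a shift by 0.4 m and each number of a turn by 120 degrees. A row lasts 1/12 s, in which the tool goes at most 41.7 mm and 7.16 degrees, less where a joint would pass 70% of its speed; a pose out of reach is approached as far as the arm can. A call with a number of a shift or a turn outside -1 to 1 is refused whole. A call with a gripper value outside its range is refused whole. OPENING is the closure, from -1 (fully open) to 1 (shut), set as the call begins (- or left out, the last holds). The fingers move at their own pace and stop on an object; FORCE is the grip in N (left out, the last holds). Time passes only in rows, so rows that do not move let the fingers close. It gives the time, the measured TCP pose, the force, the opening and the grip force at its end, in the units of the state.
- arm.observe(): the state, without advancing time (a new reading comes with each control period).
- arm.get_image(name): name is "scene" or "top" or "wrist"; returns a dict with "frame" (480x640x3 uint8, red, green, blue), "intrinsics" (3x3 intrinsics, pixels), "rvec" (rotation vector, rad) and "tvec" (3), from world to camera coordinates, as OpenCV has them; the wrist camera has in their place "mount" (4x4, takes a point from camera to tool coordinates, whose origin is the TCP and whose axes are the flange's). Camera axes: x right, y down, z forward; pixel columns grow to the right and rows downward; lengths in m; the calibration is good to about 2 mm. A picture is of the moment at which its call begins: read the wrist's pose just before it. There is no depth.
- arm.sign_off(): hands the job in; it is judged then, once.
The state is a dict: "clock": time; "joints": joint angles; "dq": joint speeds; "joint_efforts": joint torques, N m; "position": TCP position; "ee_rot": TCP orientation; "force": force on the tool from outside, world axes, zero at the start; "ft_torque": the same for the moment, N m; "width": opening from 0.0 (shut) to 1.0 (fully open); "gripper_force": force on a finger pad.
Only numpy, scipy, OpenCV 4.12 (cv2) and the standard library are available. Lean on these libraries where they do the work, as an engineer would, in place of code of your own. Each camera call takes 0.05 s, during which the arm holds its last target. There are 200 camera calls.

### The job

Take the washed chopping board out of the drying rack and lean it, on its long edge, against the middle of the front of the low steel splash guard, tipped back about 15 degrees and square to it; lower it gently, without letting it fall over, and let go. Then stand the honey jar (white lid) upright on the worktop in front of the middle of the board, right up against its foot, so that the board cannot slide. Leave the jam jar and the other things where they are.

Things in the scene. Friction and masses are not known exactly. Their poses are not given: they have to be found in the camera images.
- board: brown wooden chopping board, 210 x 300 x 19 mm, 0.45 to 0.8 kg. It starts on a long edge in the near rack slot, its foot 15 mm above the worktop, maybe leaning a few degrees (7 mm play). Origin: centre of one large face. Own x: along the 210 mm side (-x up at the start); own y: along the 300 mm side; own z: from that face through the thickness (away from the robot at the start)
- board_mid (a point): the very middle of the chopping board (105 mm from both long edges, 150 mm from both short edges, half way through its 19 mm thickness); axes as the board's
- rack: fixed drying rack: pale wooden base 100 x 180 mm, 15 mm thick, with three 5 mm wire hoops, 70 mm high and 140 mm wide, that form two parallel slots 26 mm wide. Origin: centre of the base, on the worktop. Own x: across the slots, away from the robot; own y: along them; z up. The board is in the slot at own x = -15.5 mm; lift it straight up more than 55 mm to clear the hoops
- guard: fixed splash guard: upright metal sheet 260 mm wide, 150 mm high, top edge rolled to 10 mm diameter, feet and struts behind it to 80 mm. Origin: on the worktop, mid-width, below the front of the rolled edge (sheet 2 mm further back). Own -x: out of its front, to the robot; own y: along its width; z up. A board leaning 15 degrees rests on the top edge with its lower back edge about 40 mm in front
- honey_jar: honey jar with a white lid and amber content: 62 mm diameter glass, lid 64 mm, 97 mm high, 0.25 to 0.47 kg. Origin: centre of its underside; z up
- jam_jar: bystander: jam jar with a yellow lid, 71 mm diameter, 110 mm high; origin: centre of its underside; z up. It and the honey jar may have swapped places
- onion: bystander: loose onion, 78 mm wide and 85 mm high; origin: centre of its underside; well behind the work
There are look-alikes about, which are no part of the job. What is shaped like the honey_jar but purple is not meant.

How it is judged:
By the outcome, as a careful person would: the job done as asked, in the order asked, and still so for the second after the job is handed in, with the robot touching nothing.
It also fails if it takes over 61 s, if anything falls off the work surface, if the arm or the gripper's body presses on something with over 40 N, if the wrist force passes 120 N, or if a joint passes its speed limit or range.

## Working session

There is one attempt and no reset: what is moved stays moved. The work goes in short steps, Python scripts to look and compute and a shell command to move; the robot and the scene stay as the last step left them, time stands still between calls to the robot, and variables do not carry over. Pictures are saved under pics/ and viewed, at most 10 in all, crops included, and the job is handed in when it is done.

```bash
mkdir -p pics; ls; cat > h.py <<'E'
import numpy as np, cv2
from scipy.spatial.transform import Rotation as R
from cell import arm
def cam(n):
    s=arm.observe(); d=arm.get_image(n); K=np.array(d["intrinsics"])
    if n=="wrist":
        T=np.eye(4); T[:3,:3]=R.from_rotvec(s["ee_rot"]).as_matrix(); T[:3,3]=s["position"]
        T=T@np.array(d["mount"]); C=T[:3,3]; Rw=T[:3,:3]
    else:
        Rc=cv2.Rodrigues(np.array(d["rvec"],float))[0]; Rw=Rc.T; C=-Rw@np.array(d["tvec"],float).ravel()
    return d["frame"],K,Rw,C
def ray(K,Rw,u,v): 
    r=Rw@np.linalg.inv(K)@np.array([u,v,1.0]); return r/np.linalg.norm(r)
def onz(K,Rw,C,u,v,z):
    r=ray(K,Rw,u,v); return C+r*(z-C[2])/r[2]
def proj(K,Rw,C,p):
    q=K@(Rw.T@(np.asarray(p,float)-C)); return q[:2]/q[2]
def save(f,n): cv2.imwrite("pics/"+n+".png",f[:,:,::-1])
E
python3 - <<'E'
from h import *
for n in("scene","top"):
    f,K,Rw,C=cam(n); save(f,n+"0"); np.savez("pics/"+n+"0.npz",f=f,K=K,Rw=Rw,C=C); print(n,C.round(3),Rw[:,2].round(2),K[0,0])
s=arm.observe(); print({k:np.round(v,3) for k,v in s.items()}, arm.grip_point_offset)
print(R.from_rotvec(s["ee_rot"]).as_matrix().round(3))
E
```

```text
pics
scene [ 0.095 -0.351  1.125] [ 0.4   0.29 -0.87] 547.9283458996317
top [ 0.402 -0.014  1.333] [ 0.12 -0.   -0.99] 609.1775987837605
{'clock': np.float64(0.1), 'joints': array([ 1.22 ,  0.435,  0.025,  1.574, -0.012,  1.134, -0.075]), 'dq': array([-0.   , -0.002, -0.   , -0.003, -0.   ,  0.001, -0.001]), 'joint_efforts': array([ 3.0000e-03, -6.6912e+01,  9.8800e-01, -3.1514e+01, -6.0000e-02,
        3.8000e-02,  0.0000e+00]), 'position': array([ 0.153, -0.605,  0.226]), 'ee_rot': array([-3.116, -0.388,  0.   ]), 'force': array([-0.454,  0.467, -1.173]), 'ft_torque': array([ 0.029, -0.003, -0.033]), 'gripper_force': np.float64(0.0), 'width': np.float64(0.998)} 0.0188
[[ 0.969  0.245 -0.   ]
 [ 0.245 -0.969  0.001]
 [-0.    -0.001 -1.   ]]
```

View pics/scene0.png

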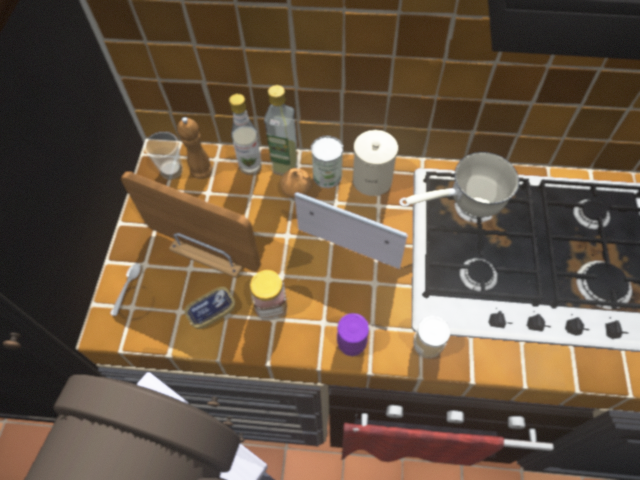

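View pics/top0.png

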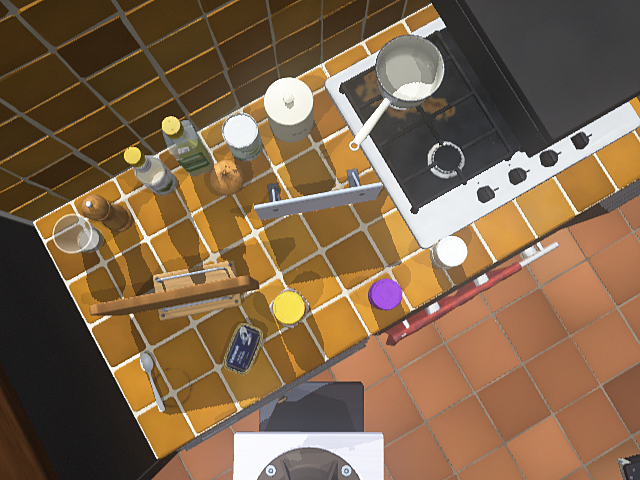

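The scene and top views show the board upright in the rack (top view, top edge about (92,308) to (257,285)). The guard's rolled edge runs from (255,211) to (383,187). The yellow lid is at (289,307), the purple look-alike at (386,294) and the white honey lid at (450,250), beside the hob corner.

```bash
python3 - <<'E'
from h import *
d=np.load("pics/top0.npz"); f,K,Rw,C=[d[k] for k in("f","K","Rw","C")]
s=np.load("pics/scene0.npz")
for nm,p in(("top",d),("scene",s)):
    c=(p["f"][165:345,80:480] if nm=="top" else p["f"][165:365,110:450]); c=cv2.resize(c,None,fx=2,fy=2,interpolation=cv2.INTER_CUBIC); 
    save(c,nm+"crop")
hsv=cv2.cvtColor(f,cv2.COLOR_RGB2HSV)
for nm,(u,v),z,w in(("honey",(450,250),.097,0),("jam",(289,307),.11,1)):
    m=(hsv[...,1]<40)&(hsv[...,2]>190) if not w else (hsv[...,0]>22)&(hsv[...,0]<34)&(hsv[...,1]>120)&(hsv[...,2]>170)
    w_=np.zeros_like(m); w_[v-24:v+24,u-24:u+24]=1
    m=(m&w_).astype(np.uint8); n,l,st,ce=cv2.connectedComponentsWithStats(m); i=1+st[1:,4].argmax()
    c=max(cv2.findContours((l==i).astype(np.uint8),0,1)[0],key=len); (cx,cy),r=cv2.minEnclosingCircle(c)
    print(nm,ce[i],(cx,cy,r),"area r",np.sqrt(st[i,4]/np.pi),onz(K,Rw,C,cx,cy,z).round(3),"diam",2*r*np.linalg.norm(onz(K,Rw,C,cx+1,cy,z)-onz(K,Rw,C,cx,cy,z)))
P=lambda u,v,z:onz(K,Rw,C,u,v,z)
print("guard",P(255,211,.15),P(383,187,.15)); print("board",P(92,310,.225),P(257,284,.225))
E
```

```text
honey [446.64755481 243.8836425 ] (445.0, 243.08108520507812, 25.549335479736328) area r 19.429758748218564 [ 0.548 -0.278  0.097] diam 0.10449395987843782
jam [288.2721519  307.07974684] (288.340087890625, 307.0837707519531, 16.08747100830078) area r 15.85764200898717 [0.417 0.041 0.11 ] diam 0.0642177590983573
guard [0.60403395 0.10597935 0.15      ] [ 0.65308836 -0.1461933   0.15      ]
board [0.40898615 0.38984079 0.225     ] [0.45695747 0.09269819 0.225     ]
```

View pics/topcrop.png

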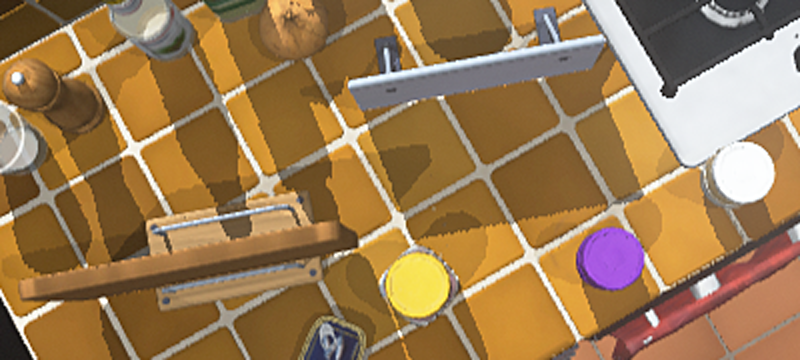

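View pics/scenecrop.png

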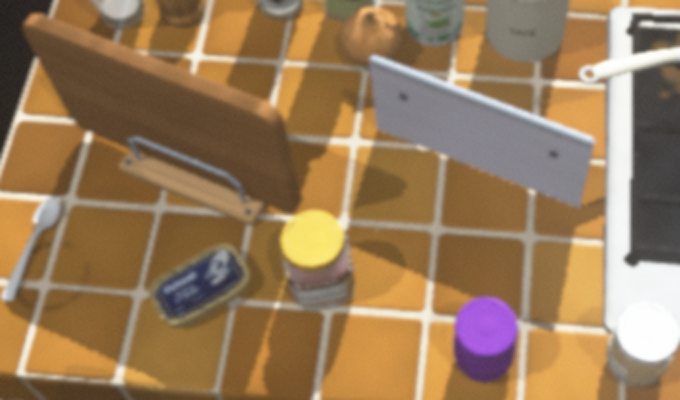

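The crops show the board's top strip from about (91,306..314) to (255,278..286) in top pixels. The guard's upper edge runs from about (254.5,206) to (383.5,184) and the honey lid is at about (451.5,251). Next I fit these lines and circles properly.

```bash
python3 - <<'E'
from h import *
d=np.load("pics/top0.npz"); f,K,Rw,C=[d[k] for k in("f","K","Rw","C")]
g=cv2.cvtColor(f,cv2.COLOR_RGB2GRAY); P=lambda u,v,z:onz(K,Rw,C,u,v,z)
hsv=cv2.cvtColor(f,cv2.COLOR_RGB2HSV)
c=cv2.HoughCircles(cv2.resize(g[225:280,420:480],None,fx=4,fy=4,interpolation=cv2.INTER_CUBIC),cv2.HOUGH_GRADIENT_ALT,1.5,40,param1=150,param2=.6,minRadius=50,maxRadius=85)
for q in (c[0] if c is not None else []): 
    u,v=420+q[0]/4,225+q[1]/4; print("honey",u,v,q[2]/4,P(u,v,.097).round(4),"diam",q[2]/2*np.linalg.norm(P(1,0,.097)-P(0,0,.097)))
def column(u,v0,v1): print(u,[tuple(f[v,u]) and "%d,%d,%d"%tuple(f[v,u]) for v in range(v0,v1)])
print("guard cols"); column(290,193,220); column(350,184,208)
print("board cols"); column(120,297,318); column(225,279,300)
E
```

```text
honey 451.125 250.875 15.634104 [ 0.5322 -0.29    0.097 ] diam 0.06673553324885453
guard cols
290 ['138,94,28', '169,139,94', '222,212,194', '232,229,214', '232,227,209', '212,210,207', '229,239,251', '229,239,250', '195,211,227', '148,159,171', '108,112,119', '112,110,115', '118,116,122', '116,114,120', '115,114,122', '120,117,124', '119,115,124', '118,116,125', '118,115,124', '117,115,124', '115,114,128', '137,126,121', '138,108,74', '137,99,39', '141,104,46', '140,104,48', '141,106,49']
350 ['103,107,127', '100,105,124', '88,96,113', '115,126,146', '217,236,250', '232,242,252', '196,214,229', '148,160,175', '111,112,122', '114,110,118', '120,118,126', '120,118,127', '121,119,128', '119,117,124', '119,117,123', '120,118,125', '121,119,129', '120,118,128', '116,117,127', '132,131,138', '244,237,218', '207,202,186', '152,151,140', '148,135,113']
board cols
120 ['83,65,42', '141,92,22', '205,142,74', '186,132,78', '160,113,67', '159,115,67', '154,112,65', '154,110,64', '152,111,63', '150,107,62', '156,109,64', '145,102,61', '104,74,46', '82,61,38', '83,59,37', '84,59,35', '84,59,36', '71,51,34', '115,79,37', '155,107,44', '158,109,41']
225 ['212,159,99', '180,128,74', '159,114,69', '157,114,68', '156,114,66', '155,111,68', '154,110,65', '152,110,65', '156,112,65', '139,102,59', '103,75,47', '90,67,43', '91,66,41', '93,69,44', '90,68,41', '84,61,35', '107,80,50', '118,98,74', '111,113,118', '108,122,137', '162,136,111']
```

```bash
python3 - <<'E'
from h import *
d=np.load("pics/top0.npz"); f,K,Rw,C=[d[k] for k in("f","K","Rw","C")]
P=lambda u,v,z:onz(K,Rw,C,u,v,z)
def line(n,a,b):
    t=(b-a)[:2]; yaw=np.degrees(np.arctan2(t[0],-t[1])); print(n,a.round(4),b.round(4),"yaw",yaw.round(2)); return yaw
line("roll front",P(290,202.7,.146),P(350,191.7,.146)); line("sheet foot",P(290,214,0),P(350,203.5,0))
line("board back top",P(120,299,.225),P(225,280,.225)); line("board front top",P(120,309,.225),P(225,288.7,.225))
line("board front low edge?",P(120,314.5,.015),P(225,294.5,.07))
# ends: brightness along the roll and along board top strip
for n,u0,v0,m,rng in(("guard",290,200.5,-11/60,[(248,262),(376,390)]),("board",120,304,-20.1/105,[(84,98),(246,262)])):
    for a,b in rng: print(n,[(u,*map(int,f[int(round(v0+m*(u-u0))),u])) for u in range(a,b)])
E
```

```text
roll front [0.6216 0.0375 0.146 ] [ 0.6442 -0.0812  0.146 ] yaw 10.78
sheet foot [0.6232 0.0436 0.    ] [ 0.6473 -0.0894  0.    ] yaw 10.28
board back top [0.4289 0.3401 0.225 ] [0.464  0.1509 0.225 ] yaw 10.5
board front top [0.411  0.3394 0.225 ] [0.4482 0.1506 0.225 ] yaw 11.17
board front low edge? [0.4009 0.4059 0.015 ] [0.4427 0.1734 0.07  ] yaw 10.2
guard [(248, 111, 79, 38), (249, 112, 81, 40), (250, 108, 77, 38), (251, 101, 73, 36), (252, 191, 131, 42), (253, 164, 115, 66), (254, 248, 255, 255), (255, 217, 234, 249), (256, 210, 227, 239), (257, 197, 213, 229), (258, 233, 245, 255), (259, 232, 242, 252), (260, 225, 237, 248), (261, 212, 228, 241)]
guard [(376, 213, 229, 240), (377, 202, 222, 235), (378, 228, 240, 252), (379, 228, 240, 252), (380, 229, 240, 253), (381, 196, 214, 234), (382, 229, 224, 228), (383, 116, 116, 117), (384, 209, 215, 219), (385, 212, 218, 222), (386, 220, 223, 227), (387, 225, 228, 232), (388, 230, 232, 236), (389, 229, 232, 236)]
board [(84, 180, 125, 40), (85, 182, 123, 38), (86, 183, 127, 40), (87, 187, 126, 39), (88, 190, 131, 43), (89, 146, 102, 49), (90, 175, 126, 75), (91, 196, 139, 80), (92, 211, 148, 88), (93, 201, 142, 86), (94, 197, 142, 81), (95, 202, 145, 85), (96, 194, 139, 80), (97, 162, 116, 66)]
board [(246, 151, 110, 65), (247, 148, 106, 65), (248, 125, 92, 54), (249, 106, 78, 49), (250, 84, 62, 40), (251, 78, 59, 37), (252, 78, 59, 38), (253, 86, 62, 39), (254, 181, 127, 50), (255, 190, 134, 52), (256, 183, 129, 49), (257, 180, 127, 49), (258, 185, 127, 49), (259, 183, 127, 50), (260, 180, 125, 47), (261, 182, 125, 48)]
```

```bash
python3 -m creep '[[0,0,-0.1,0,0,0],[0,0,-0.1,0,0,0],[0,0,-0.1,0,0,-0.0515],[0,0,0,0,0,-0.0515],[0,0,0,0,0,-0.0515],[0,0,0,0,0,-0.0515],[0,0,0,0,0,-0.0515],[0,0,0,0,0,-0.0515],[0,0,0,0,0,-0.0515],[0,0,0,0,0,-0.0515],[0,0,0,0,0,-0.0515],[0,0,0,0,0,-0.0515],[0,0,0,0,0,-0.0515],[0,0,0,0,0,-0.0515],[0,0,0,0,0,-0.0515],[0,0,0,0,0,-0.0515],[0,0,0,0,0,0]]'
python3 -m creep '[[0.06,0.09,0,0,0,0],[0.06,0.08,0,0,0,0],[0.06,0.08,0,0,0,0],[0.06,0.08,0,0,0,0],[0.06,0.08,0,0,0,0],[0.06,0.08,0,0,0,0],[0.06,0.08,0,0,0,0],[0.06,0.08,0,0,0,0],[0.06,0.08,0,0,0,0],[0.06,0.08,0,0,0,0],[0.06,0.08,0,0,0,0],[0.06,0.08,0,0,0,0],[0.06,0.08,0,0,0,0],[0,0,0,0,0,0]]'
```

```text
clock: 1.52
position: [0.153, -0.6057, 0.3462]
ee_rot: [-1.998, -2.423, -0.001]
force: [-0.7, -0.8, -1.0]
width: 0.996
gripper_force: 0.0
clock: 2.68
position: [0.5113, -0.2138, 0.3466]
ee_rot: [-1.995, -2.425, -0.008]
force: [-0.3, 1.8, -0.4]
width: 1.0
gripper_force: 0.0
```

```bash
python3 -m creep '[[0.097,0.003,0,0,0,0],[0.097,0.003,0,0,0,0],[0.097,0.003,0,0,0,0],[0.097,0.003,0,0,0,0],[0.097,0.003,0,0,0,0],[0.097,0.003,0,0,0,0],[0.097,0.003,0,0,0,0],[0.097,0.003,0,0,0,0],[0.097,0.003,0,0,0,0],[0.097,0.003,0,0,0,0],[0.097,0.003,0,0,0,0],[0.096,0.003,0,0,0,0],[0,0,0,0,0,0],[0,0,0,0,0,0]]'
python3 - <<'E'
from h import *
f,K,Rw,C=cam("wrist"); save(f,"w1"); np.savez("pics/w1.npz",f=f,K=K,Rw=Rw,C=C); s=arm.observe(); print(s["position"],R.from_rotvec(s["ee_rot"]).as_matrix().round(3),C,Rw[:,2])
for q in([.409,.3925,.225],[.465,.098,.225],[.438,.245,.225]): print(proj(K,Rw,C,q))
E
```

```text
clock: 3.85
position: [0.4333, 0.2396, 0.3465]
ee_rot: [-2.001, -2.42, 0.0]
force: [1.1, 0.0, -0.8]
width: 0.999
gripper_force: 0.0
[0.43419984 0.23757706 0.3463859 ] [[-0.185  0.983 -0.001]
 [ 0.983  0.185 -0.   ]
 [-0.    -0.001 -1.   ]] [0.41989265 0.31239491 0.50432193] [ 0.05254679 -0.27261599 -0.96068692]
[322.38762961 -41.98182856]
[319.92137106 402.98686241]
[322.37177389 213.33087023]
```

View pics/w1.png

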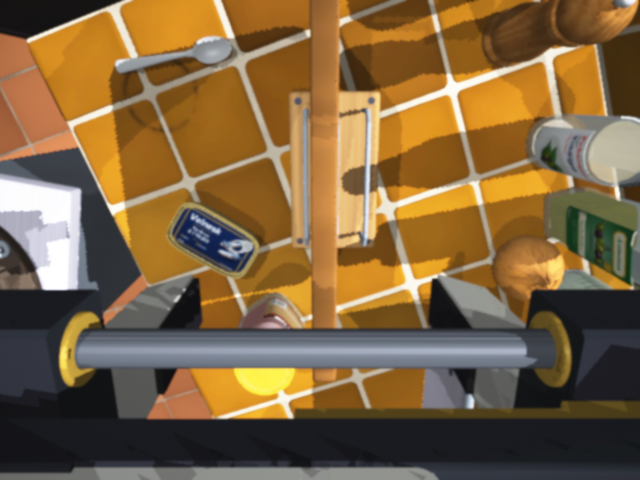

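The wrist view has the board's top strip at about u=312–337, running straight up the image and in line with the tool. Its near end is at about v=381, between the open fingers.

```bash
python3 - <<'E'
from h import *
d=np.load("pics/w1.npz"); f,K,Rw,C=[d[k] for k in("f","K","Rw","C")]
print("end",onz(K,Rw,C,325,381,.225),"end low",onz(K,Rw,C,325,381,.015))
for v in(40,270,375): print(v,["%d,%d"%(u,f[v,u,0]) for u in range(303,345,2)])
E
```

```text
end [0.46502133 0.11785758 0.225     ] end low [ 0.49895    -0.02839961  0.015     ]
40 ['303,138', '305,129', '307,127', '309,116', '311,121', '313,147', '315,153', '317,154', '319,156', '321,159', '323,160', '325,161', '327,164', '329,167', '331,170', '333,173', '335,183', '337,201', '339,196', '341,138', '343,116']
270 ['303,128', '305,128', '307,134', '309,141', '311,143', '313,170', '315,182', '317,182', '319,183', '321,187', '323,191', '325,193', '327,195', '329,197', '331,202', '333,211', '335,227', '337,217', '339,216', '341,217', '343,217']
375 ['303,242', '305,242', '307,242', '309,242', '311,234', '313,151', '315,171', '317,189', '319,194', '321,197', '323,202', '325,205', '327,208', '329,212', '331,215', '333,224', '335,207', '337,163', '339,156', '341,155', '343,154']
```

```bash
python3 -m creep '[[0.0158,0.008,0,0,0,0],[0.0157,0.008,0,0,0,0],[0,0,0.08,0,0,0],[0,0,0.08,0,0,0],[0,0,0.08,0,0,0],[0,0,0.08,0,0,0],[0,0,0.05,0,0,0],[0,0,0.023,0,0,0],[0,0,0,0,0,0],[0,0,0,0,0,0]]'
python3 -m creep '[[0,0,0,0,0,0],[0,0,0,0,0,0],[0,0,0,0,0,0],[0,0,0,0,0,0],[0,0,0,0,0,0],[0,0,0,0,0,0],[0,0,0,0,0,0],[0,0,0,0,0,0],[0,0,0,0,0,0],[0,0,0,0,0,0]]' 1 35
```

```text
clock: 4.73
position: [0.439, 0.2511, 0.1901]
ee_rot: [-2.006, -2.418, -0.001]
force: [-0.7, 0.9, 0.4]
width: 0.996
gripper_force: 0.0
clock: 5.57
position: [0.4384, 0.2509, 0.1895]
ee_rot: [-2.004, -2.419, 0.0]
force: [-0.6, 0.1, -0.1]
width: 0.329
gripper_force: 0.0
```

Still closing; wait a little longer.

```bash
python3 -m creep '[[0,0,0,0,0,0],[0,0,0,0,0,0],[0,0,0,0,0,0],[0,0,0,0,0,0],[0,0,0,0,0,0]]'; python3 -m creep '[[0,0,-0.01,0,0,0],[0,0,-0.02,0,0,0],[0,0,-0.04,0,0,0],[0,0,-0.05,0,0,0],[0,0,-0.05,0,0,0],[0,0,-0.05,0,0,0],[0,0,-0.05,0,0,0],[0,0,-0.03,0,0,0],[0,0,0,0,0,0],[0,0,0,0,0,0]]'
```

```text
clock: 5.98
position: [0.4381, 0.2508, 0.1894]
ee_rot: [-2.004, -2.419, 0.001]
force: [-2.2, -0.7, 2.6]
width: 0.202
gripper_force: 35.0
clock: 6.82
position: [0.4386, 0.2509, 0.3097]
ee_rot: [2.004, 2.418, 0.001]
force: [-0.5, -0.5, -7.5]
width: 0.205
gripper_force: 35.0
```

```bash
python3 -m creep '[[-0.02,0,0,0,0,0],[-0.05,0,0,0,0,0],[-0.08,0,0,0,0,0],[-0.09,0,0,0,0,0],[-0.09,0,0,0,0,0],[-0.09,0,0,0,0,0],[-0.09,0,0,0,0,0],[-0.09,0,0,0,0,0],[-0.07,0,0,0,0,0],[-0.05,0,0,0,0,0],[-0.03,0,0,0,0,0],[0,0,0,0.015,0,0],[0,0,0,0.025,0,0],[0,0,0,0.025,0,0],[0,0,0,0.025,0,0],[0,0,0,0.02,0,0],[0,0,0,0.015,0,0],[0,0,0,0,0,0],[0,0,0,0,0,0]]'
python3 -m creep '[[0,0.03,-0.008,0,0,0],[0,0.053,-0.0142,0,0,0],[0,0.053,-0.0142,0,0,0],[0,0.053,-0.0142,0,0,0],[0,0.03,-0.008,0,0,0],[0,0,0,0,0,0],[0,0,0,0,0,0],[0,0,0,0,0,0]]'
python3 - <<'E'
from h import *
for n in("top","scene"):
    f,K,Rw,C=cam(n); np.savez("pics/%s2.npz"%n,f=f,K=K,Rw=Rw,C=C); save(f,n+"2")
a=np.load("pics/top2.npz")["f"][120:380,200:520]; save(cv2.resize(a,None,fx=2,fy=2),"t2c")
s=arm.observe(); print(s["position"],R.from_rotvec(s["ee_rot"]).as_matrix().round(3))
E
```

```text
clock: 8.4
position: [0.4943, -0.0432, 0.3085]
ee_rot: [-1.886, -2.28, 0.299]
force: [-1.1, -0.5, -6.3]
width: 0.206
gripper_force: 35.0
clock: 9.07
position: [0.5826, -0.0271, 0.3096]
ee_rot: [-1.888, -2.279, 0.3]
force: [0.7, -0.1, -7.0]
width: 0.202
gripper_force: 35.0
[ 0.58261122 -0.02730626  0.30987618] [[-0.186  0.949 -0.254]
 [ 0.983  0.179 -0.048]
 [-0.    -0.258 -0.966]]
```

View pics/scene2.png

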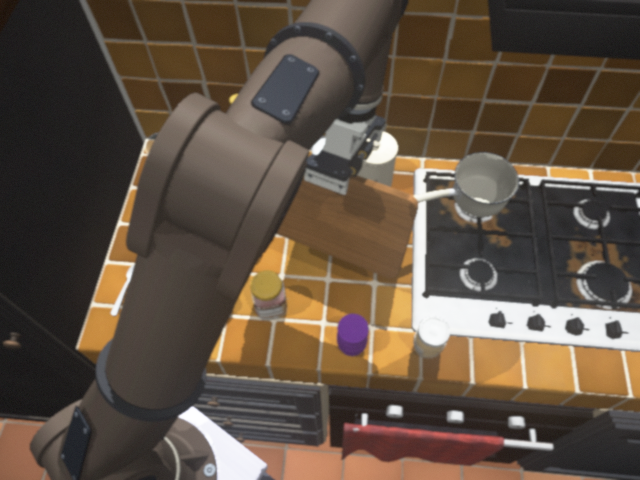

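The scene view shows the board tilted above the jars, in front of the guard. Its right corners are at about (417,207) at the top and (397,280) at the bottom. I intersect these with the board's front plane to get the in-hand offset.

```bash
python3 - <<'E'
from h import *
d=np.load("pics/scene2.npz"); K,Rw,C=[d[k] for k in("K","Rw","C")]
s=arm.observe(); p=s["position"]; T=R.from_rotvec(s["ee_rot"]).as_matrix()
q=p-.0095*T[:,1]
for uv in((417,207),(397,280),(407,243),(275,234)):
    r=ray(K,Rw,*uv); X=C+r*((q-C)@T[:,1])/(r@T[:,1]); print(uv,(T.T@(X-p)).round(4),X.round(3))
yg=np.radians(10.6); O=np.array([.632,-.018]); v=p[:2]-O; print("fwd",v@[np.cos(yg),np.sin(yg)],"lat",v@[-np.sin(yg),np.cos(yg)])
t=np.load("pics/top2.npz"); f,K,Rw,C=[t[k] for k in("f","K","Rw","C")]
for m in(-.15,.15):
  for z in(-.036,.174): print(m,z,proj(K,Rw,C,q+T@np.array([m,0,z])))
E
```

```text
(417, 207) [-0.1463 -0.0095 -0.0295] [ 0.608 -0.171  0.341]
(397, 280) [-0.1497 -0.0095  0.1649] [ 0.56  -0.184  0.153]
(407, 243) [-0.1476 -0.0095  0.0597] [ 0.586 -0.177  0.255]
(275, 234) [ 0.1202 -0.0095  0.1717] [0.508 0.081 0.146]
fwd -0.05025787538216518 lat -6.231614670252161e-05
-0.15 -0.036 [413.66975271 187.5245136 ]
-0.15 0.174 [402.74879089 235.52204063]
0.15 -0.036 [233.98849997 220.29308729]
0.15 0.174 [252.46463173 263.20186604]
```

View pics/t2c.png

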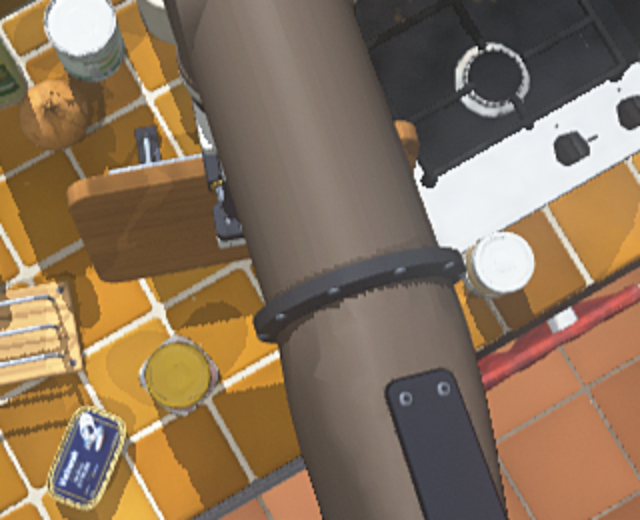

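```bash
python3 -m creep '[[0,0.01,0.018,0,0,0],[0,0.02,0.037,0,0,0],[0,0.025,0.045,0,0,0],[0,0.025,0.045,0,0,0],[0,0.025,0.045,0,0,0],[0,0.023,0.044,0,0,0],[0,0.016,0.03,0,0,0],[0,0.009,0.016,0,0,0],[0,0,0,0,0,0],[0,0,0,0,0,0],[0,0,0,0,0,0]]'
```

```text
clock: 10.08
position: [0.6133, -0.0212, 0.1867]
ee_rot: [-1.889, -2.28, 0.298]
force: [1.0, 0.2, -5.9]
width: 0.206
gripper_force: 35.0
```

```bash
python3 -m creep '[[0,0.013,0.007,0,0,0],[0,0.013,0.007,0,0,0],[0,0.013,0.0066,0,0,0],[0,0,0,0,0,0],[0,0,0,0,0,0],[0,0,0,0,0,0]]'; python3 -m creep '[[0,0.0006,0.0024,0,0,0],[0,0.0006,0.0024,0,0,0],[0,0,0,0,0,0],[0,0,0,0,0,0]]'
```

```text
clock: 10.58
position: [0.6256, -0.0189, 0.1734]
ee_rot: [-1.888, -2.279, 0.3]
force: [-0.0, 0.2, -6.5]
width: 0.204
gripper_force: 35.0
clock: 10.92
position: [0.6255, -0.0191, 0.1715]
ee_rot: [-1.888, -2.279, 0.3]
force: [-0.4, -0.1, -6.2]
width: 0.201
gripper_force: 35.0
```

```bash
for i in 1; do python3 -m creep '[[0,0.0006,0.0024,0,0,0],[0,0,0,0,0,0],[0,0,0,0,0,0]]'; done;  python3 -m creep '[[0,0.0006,0.0024,0,0,0],[0,0,0,0,0,0],[0,0,0,0,0,0]]'; python3 -m creep '[[0,0.0006,0.0024,0,0,0],[0,0,0,0,0,0],[0,0,0,0,0,0]]'
```

```text
clock: 11.17
position: [0.6257, -0.0192, 0.171]
ee_rot: [-1.889, -2.279, 0.3]
force: [0.8, -1.1, -1.5]
width: 0.201
gripper_force: 35.0
clock: 11.42
position: [0.6259, -0.0192, 0.1709]
ee_rot: [-1.89, -2.28, 0.299]
force: [0.2, -1.8, 5.4]
width: 0.206
gripper_force: 35.0
clock: 11.67
position: [0.6261, -0.0192, 0.1708]
ee_rot: [-1.89, -2.28, 0.299]
force: [-0.5, -2.9, 11.8]
width: 0.209
gripper_force: 35.0
```

```bash
python3 -m creep '[[0,-0.001,-0.0048,0,0,0],[0,0.0024,-0.0006,0,0,0],[0,0,0,0,0,0],[0,0,0,0,0,0]]'; python3 -m creep '[[0,0.0024,-0.0006,0,0,0],[0,0,0,0,0,0],[0,0,0,0,0,0]]';python3 -m creep '[[0,0.0024,-0.0006,0,0,0],[0,0,0,0,0,0],[0,0,0,0,0,0]]'
```

```text
clock: 12.0
position: [0.6267, -0.0188, 0.1708]
ee_rot: [-1.889, -2.279, 0.3]
force: [-0.9, -2.1, 3.9]
width: 0.205
gripper_force: 35.0
clock: 12.25
position: [0.6273, -0.0188, 0.1707]
ee_rot: [-1.888, -2.278, 0.301]
force: [-2.3, -1.4, 4.5]
width: 0.206
gripper_force: 35.0
clock: 12.5
position: [0.6276, -0.0187, 0.1707]
ee_rot: [-1.887, -2.278, 0.303]
force: [-3.9, -2.3, 7.2]
width: 0.204
gripper_force: 35.0
```

```bash
python3 -m creep '[[0,0.0024,-0.0016,0,0,0],[0,0,0,0,0,0],[0,0,0,0,0,0]]'; python3 -m creep '[[0,0.0024,-0.001,0,0,0],[0,0,0,0,0,0],[0,0,0,0,0,0]]'
```

```text
clock: 12.75
position: [0.6277, -0.0186, 0.1707]
ee_rot: [-1.886, -2.276, 0.305]
force: [-8.0, -2.4, 5.6]
width: 0.207
gripper_force: 35.0
clock: 13.0
position: [0.6277, -0.0186, 0.1707]
ee_rot: [-1.885, -2.275, 0.308]
force: [-11.9, -3.2, 6.4]
width: 0.205
gripper_force: 35.0
```

```bash
python3 -m creep '[[0,-0.0045,0.001,0,0,0],[0,0,0,0,0,0],[0,0,0,0,0,0],[0,0,0,0,0,0]]'; python3 -m creep '[[0,0,0,0,0,0],[0,0,0,0,0,0],[0,0,0,0,0,0],[0,0,0,0,0,0],[0,0,0,0,0,0]]' 0.15
python3 - <<'E'
from h import *
s=arm.observe(); print(s["position"],s["force"],s["width"],s["gripper_force"])
f,K,Rw,C=cam("scene"); save(f[130:370,220:540],"s3"); np.savez("pics/scene3.npz",f=f,K=K,Rw=Rw,C=C)
E
```

```text
clock: 13.33
position: [0.6276, -0.0187, 0.1707]
ee_rot: [-1.887, -2.277, 0.303]
force: [-5.6, -3.1, 2.6]
width: 0.207
gripper_force: 35.0
clock: 13.75
position: [0.6292, -0.0181, 0.171]
ee_rot: [-1.888, -2.28, 0.299]
force: [-0.5, 0.1, -0.3]
width: 0.422
gripper_force: 0.0
[ 0.6291762  -0.01814723  0.17100929] [-0.47881317  0.14929201 -0.2876851 ] 0.42231418028036005 0.0
```

View pics/s3.png

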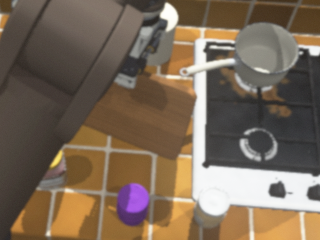

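Released; the board stays leaning on the guard (crop: its right edge runs from (195,97) to (178,155), beside the hob). Now withdraw along the board, straighten the tool and yaw 90°.

```bash
python3 -m creep '[[0,0,-0.02,0,0,0],[0,0,-0.04,0,0,0],[0,0,-0.07,0,0,0],[0,0,-0.09,0,0,0],[0,0,-0.09,0,0,0],[0,-0.09,0,-0.025,0,0],[0,-0.09,0,-0.025,0,0],[0,-0.09,0,-0.025,0,0],[0,-0.09,0,-0.025,0,0],[0,-0.09,0,-0.025,0,0],[0,0,0,0,0,0],[0,0,0,0,0,0]]'
python3 -m creep '[[0,0,0,0,0,-0.05],[0,0,0,0,0,-0.05],[0,0,0,0,0,-0.05],[0,0,0,0,0,-0.05],[0,0,0,0,0,-0.05],[0,0,0,0,0,-0.05],[0,0,0,0,0,-0.05],[0,0,0,0,0,-0.05],[0,0,0,0,0,-0.05],[0,0,0,0,0,-0.05],[0,0,0,0,0,-0.05],[0,0,0,0,0,-0.05],[0,0,0,0,0,-0.05],[0,0,0,0,0,-0.05],[0,0,0,0,0,-0.05],[0,0,0,0,0,0],[0,0,0,0,0,0]]' -1
python3 - <<'E'
from h import *
s=arm.observe(); p=s["position"]; T=R.from_rotvec(s["ee_rot"]).as_matrix(); print(p,T.round(3),s["joints"].round(2))
print("to honey /0.4:",(T.T@(np.array([.532,-.290,.30])-p)/.4).round(4))
d=np.load("pics/top0.npz"); f,K,Rw,C=[d[k] for k in("f","K","Rw","C")]; print("purple",onz(K,Rw,C,386,294,.097)); print("right finger px",proj(K,Rw,C,[.544,-.354,.04]))
E
```

```text
clock: 14.8
position: [0.4836, -0.0465, 0.3202]
ee_rot: [2.005, 2.415, -0.003]
force: [1.0, 0.0, 0.3]
width: 0.425
gripper_force: 0.0
clock: 16.22
position: [0.4876, -0.045, 0.3192]
ee_rot: [-0.289, 3.127, 0.003]
force: [-0.1, 0.9, -0.1]
width: 1.003
gripper_force: 0.0
[ 0.48757273 -0.04496121  0.3192135 ] [[-0.983 -0.183  0.001]
 [-0.183  0.983  0.002]
 [-0.001  0.002 -1.   ]] [ 0.75  0.27 -0.95  1.69  0.23  1.3   1.51]
to honey /0.4: [ 0.003  -0.6227  0.047 ]
purple [ 0.44400744 -0.15621934  0.097     ]
right finger px [475.05134761 248.28022341]
```

```bash
python3 -m creep '[[0,-0.03,0,0,0,0],[0,-0.07,0,0,0,0],[0,-0.09,0,0,0,0],[0,-0.09,0.02,0,0,0],[0,-0.09,0.03,0,0,0],[0,-0.09,0.03,0,0,0],[0,-0.09,0.04,0,0,0],[0,-0.05,0.04,0,0,0],[0.003,-0.0227,0.04,0,0,0],[0,0,0,0,0,0],[0,0,0,0,0,0]]'
python3 - <<'E'
from h import *
f,K,Rw,C=cam("wrist"); save(f,"w2"); np.savez("pics/w2.npz",f=f,K=K,Rw=Rw,C=C); print(arm.observe()["position"])
print("pred",proj(K,Rw,C,[.532,-.290,.097]))
f,K,Rw,C=cam("top"); np.savez("pics/top3.npz",f=f,K=K,Rw=Rw,C=C); save(f,"top3")
E
```

```text
clock: 17.13
position: [0.5309, -0.2909, 0.2381]
ee_rot: [0.289, -3.127, -0.002]
force: [0.0, -0.1, 1.1]
width: 1.002
gripper_force: 0.0
[ 0.53164234 -0.28975109  0.23941412]
pred [316.79830874 214.87564934]
```

View pics/w2.png

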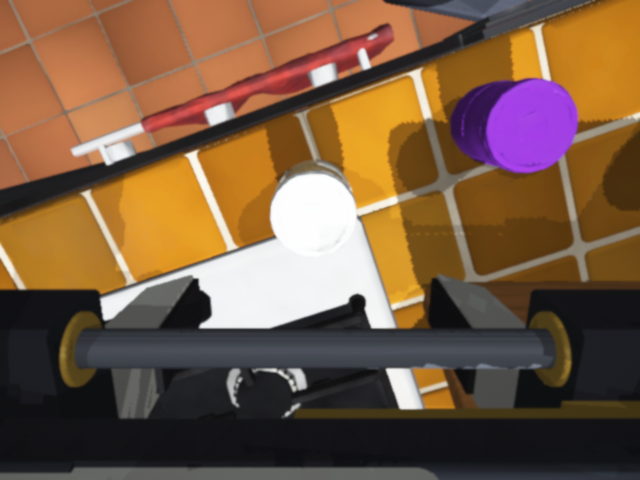

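The wrist view shows the white lid at (313,213), 84 px across. That is within 3 mm of the prediction, with nothing under the fingers. Descend and grip.

```bash
python3 -m creep '[[0,0,0.06,0,0,0],[0,0,0.09,0,0,0],[0,0,0.09,0,0,0],[0,0,0.09,0,0,0],[0,0,0.07,0,0,0],[0,0,0.05,0,0,0],[0,0,0.03,0,0,0],[0,0,0,0,0,0],[0,0,0,0,0,0]]'
python3 -m creep '[[0,0,0,0,0,0],[0,0,0,0,0,0],[0,0,0,0,0,0],[0,0,0,0,0,0],[0,0,0,0,0,0],[0,0,0,0,0,0],[0,0,0,0,0,0],[0,0,0,0,0,0]]' 1 30
python3 -m creep '[[0,0,-0.02,0,0,0],[0,0,-0.05,0,0,0],[0,0,-0.08,0,0,0],[0,0,-0.08,0,0,0],[0,0,-0.08,0,0,0],[0,0,-0.04,0,0,0],[0,0,0,0,0,0],[0,0,0,0,0,0]]'
python3 - <<'E'
from h import *
s=arm.observe(); p=s["position"]; T=R.from_rotvec(s["ee_rot"]).as_matrix(); print(p,s["joints"].round(2),s["force"])
a=np.radians(10.6); F=np.array([np.cos(a),np.sin(a)]); L=np.array([-F[1],F[0]]); O=np.array([.632,-.018])
for w in(-.12,-.0894): t=O+w*F; print(w,t,(T.T@(np.r_[t,p[2]]-p)/.4).round(4))
E
```

```text
clock: 17.98
position: [0.5322, -0.2899, 0.0481]
ee_rot: [-0.294, 3.127, -0.001]
force: [0.5, -0.1, 0.1]
width: 1.001
gripper_force: 0.0
clock: 18.65
position: [0.5317, -0.2907, 0.0474]
ee_rot: [-0.293, 3.127, -0.001]
force: [-0.9, -0.6, 5.1]
width: 0.683
gripper_force: 30.0
clock: 19.32
position: [0.5312, -0.2903, 0.1872]
ee_rot: [-0.293, 3.127, -0.001]
force: [-0.4, -0.1, -3.7]
width: 0.68
gripper_force: 30.0
[ 0.53116504 -0.29031479  0.18722362] [ 0.94  0.56 -0.8   1.63  0.43  1.14  1.79] [-0.40006376 -0.1046763  -3.65279654]
-0.12 [ 0.51404776 -0.04007416] [-7.420e-02  6.227e-01 -4.000e-04]
-0.0894 [ 0.54412558 -0.03444525] [-1.507e-01  6.225e-01 -3.000e-04]
```

```bash
python3 - <<'E'
from h import *
d=np.load("pics/top3.npz"); f,K,Rw,C=[d[k] for k in("f","K","Rw","C")]
a=np.radians(10.6); F=np.array([np.cos(a),np.sin(a)]); L=np.array([-F[1],F[0]]); O=np.array([.632,-.018])
W=lambda w,l,z: np.r_[O+w*F+l*L,z]
for l in(-.15,-.1,0,.1,.15): print(l,"foot",proj(K,Rw,C,W(-.0584,l,.005)).round(1),"top front",proj(K,Rw,C,W(-.0045,l,.2077)).round(1))
for u in(275,318,355): print(u,[(v,*map(int,f[v,u])) for v in list(range(208-int((u-318)*.18),240-int((u-318)*.18)))])
E
```

```text
-0.15 foot [389.6 223.4] top front [397.  179.6]
-0.1 foot [367.3 227.5] top front [371.  184.3]
0 foot [322.6 235.6] top front [318.7 193.7]
0.1 foot [277.8 243.8] top front [266.2 203.1]
0.15 foot [255.3 247.8] top front [239.8 207.9]
275 [(215, 104, 76, 45), (216, 103, 75, 45), (217, 101, 72, 44), (218, 103, 74, 45), (219, 105, 76, 48), (220, 98, 69, 40), (221, 106, 77, 46), (222, 108, 79, 46), (223, 108, 77, 45), (224, 108, 78, 44), (225, 108, 80, 48), (226, 107, 76, 46), (227, 108, 79, 47), (228, 103, 73, 41), (229, 97, 70, 41), (230, 98, 70, 42), (231, 102, 74, 46), (232, 101, 74, 44), (233, 102, 73, 45), (234, 100, 72, 45), (235, 101, 74, 43), (236, 101, 73, 42), (237, 100, 71, 45), (238, 98, 71, 43), (239, 103, 75, 47), (240, 103, 75, 45), (241, 101, 74, 45), (242, 99, 72, 43), (243, 92, 66, 40), (244, 92, 67, 40), (245, 129, 95, 39), (246, 144, 107, 43)]
318 [(208, 91, 67, 41), (209, 88, 64, 38), (210, 90, 65, 41), (211, 92, 67, 42), (212, 89, 64, 40), (213, 95, 68, 44), (214, 97, 70, 44), (215, 95, 70, 42), (216, 92, 66, 41), (217, 97, 71, 44), (218, 96, 69, 40), (219, 98, 
[... 318 characters left out ...]
 92, 67, 37), (237, 107, 74, 31), (238, 110, 78, 29), (239, 111, 77, 26)]
355 [(202, 94, 70, 45), (203, 97, 74, 48), (204, 95, 69, 46), (205, 91, 66, 46), (206, 93, 70, 44), (207, 100, 72, 47), (208, 99, 74, 50), (209, 99, 73, 48), (210, 100, 74, 50), (211, 97, 71, 46), (212, 97, 72, 48), (213, 101, 75, 50), (214, 90, 69, 45), (215, 90, 68, 46), (216, 89, 66, 42), (217, 93, 71, 48), (218, 91, 67, 44), (219, 91, 68, 45), (220, 92, 67, 44), (221, 93, 70, 46), (222, 89, 66, 44), (223, 87, 64, 42), (224, 91, 68, 46), (225, 93, 69, 44), (226, 92, 69, 45), (227, 89, 65, 43), (228, 85, 61, 35), (229, 103, 86, 68), (230, 137, 127, 118), (231, 143, 139, 128), (232, 145, 141, 133), (233, 115, 97, 81)]
```

The board's foot line matches the plan within about 1 px, square and centred. Now carry the jar over and lower it 15 mm short of the foot.

```bash
python3 -m creep '[[0,0.03,0,0,0,0],[0,0.06,0,0,0,0],[0,0.09,0,0,0,0],[0,0.09,0,0,0,0],[0,0.09,0,0,0,0],[0,0.09,0,0,0,0],[-0.03,0.08,0,0,0,0],[-0.04,0.06,0,0,0,0],[-0.042,0.0325,0,0,0,0],[0,0,0,0,0,0],[0,0,0.04,0,0,0],[0,0,0.07,0,0,0],[0,0,0.07,0,0,0],[0,0,0.07,0,0,0],[0,0,0.05,0,0,0],[0,0,0.03,0,0,0],[0,0,0.014,0,0,0],[0,0,0,0,0,0],[0,0,0,0,0,0],[0,0,0,0,0,0]]'
python3 - <<'E'
from h import *
s=arm.observe(); p=s["position"]; a=np.radians(10.6); v=p[:2]-[.632,-.018]; print(p,s["force"],"fwd",v@[np.cos(a),np.sin(a)],"lat",v@[-np.sin(a),np.cos(a)])
E
```

```text
clock: 20.98
position: [0.5292, -0.0371, 0.0497]
ee_rot: [-0.293, 3.127, 0.0]
force: [-1.2, 0.0, -3.4]
width: 0.679
gripper_force: 30.0
[ 0.52919795 -0.03713118  0.04974421] [-1.22965549  0.00839595 -3.35340588] fwd -0.1045669710614959 lat 0.0001058663411114097
```

```bash
python3 -m creep '[[-0.01,0,0.003,0,0,0],[-0.01,0,0.002,0,0,0],[-0.01,0,0,0,0,0],[0,0,0,0,0,0],[0,0,0,0,0,0]]'; python3 -m creep '[[-0.0025,0,0,0,0,0],[0,0,0,0,0,0],[0,0,0,0,0,0]]';  python3 -m creep '[[-0.0025,0,0,0,0,0],[0,0,0,0,0,0],[0,0,0,0,0,0]]'; python3 -m creep '[[-0.0025,0,0,0,0,0],[0,0,0,0,0,0],[0,0,0,0,0,0]]'
```

```text
clock: 21.4
position: [0.5412, -0.035, 0.0473]
ee_rot: [-0.293, 3.128, 0.0]
force: [-0.2, 0.6, -3.8]
width: 0.681
gripper_force: 30.0
clock: 21.65
position: [0.5417, -0.035, 0.0473]
ee_rot: [0.293, -3.128, 0.0]
force: [-0.1, 0.6, -3.3]
width: 0.679
gripper_force: 30.0
clock: 21.9
position: [0.5428, -0.0348, 0.0473]
ee_rot: [0.293, -3.128, 0.0]
force: [-0.6, -0.6, -0.4]
width: 0.679
gripper_force: 30.0
clock: 22.15
position: [0.5439, -0.0345, 0.0475]
ee_rot: [-0.293, 3.128, -0.0]
force: [-1.4, -0.1, 4.3]
width: 0.679
gripper_force: 30.0
```

```bash
python3 -m creep '[[-0.0025,0,0,0,0,0],[0,0,0,0,0,0],[0,0,0,0,0,0]]'; python3 -m creep '[[-0.0025,0,0,0,0,0],[0,0,0,0,0,0],[0,0,0,0,0,0]]'
python3 - <<'E'
from h import *
s=arm.observe(); print(s["position"],s["force"],s["ft_torque"])
f,K,Rw,C=cam("wrist"); np.savez("pics/w4.npz",f=f,K=K,Rw=Rw,C=C); save(f,"w4")
E
```

```text
clock: 22.4
position: [0.5449, -0.0344, 0.0477]
ee_rot: [-0.293, 3.128, -0.001]
force: [-2.5, -1.3, 6.6]
width: 0.681
gripper_force: 30.0
clock: 22.65
position: [0.5459, -0.0342, 0.0479]
ee_rot: [-0.293, 3.127, -0.001]
force: [-2.6, -0.3, 9.8]
width: 0.678
gripper_force: 30.0
[ 0.54594428 -0.03415273  0.04786696] [-2.55546078 -0.25851485  9.76446706] [-0.04060315  0.59423965 -0.02688708]
```

```bash
python3 -m creep '[[0,0,-0.0015,0,0,0],[0,0,0,0,0,0],[0,0,0,0,0,0]]'; python3 -m creep '[[0,0,0,0,0,0],[0,0,0,0,0,0],[0,0,0,0,0,0],[0,0,0,0,0,0],[0,0,0,0,0,0],[0,0,0,0,0,0]]' -1
python3 -m creep '[[0,0,-0.01,0,0,0],[0,0,-0.03,0,0,0],[0,0,-0.06,0,0,0],[0,0,-0.09,0,0,0],[0,0,-0.09,0,0,0],[0,0,-0.09,0,0,0],[0,0,-0.09,0,0,0],[0.09,0,0,0,0,0],[0.09,0,0,0,0,0],[0.09,0,0,0,0,0],[0,0,0,0,0,0],[0,0,0,0,0,0]]'
python3 - <<'E'
from h import *
s=arm.observe(); print(s["position"],s["force"],s["joints"].round(2))
f,K,Rw,C=cam("wrist"); np.savez("pics/w5.npz",f=f,K=K,Rw=Rw,C=C)
t,Kt,Rt,Ct=cam("top"); np.savez("pics/t5.npz",f=t,K=Kt,Rw=Rt,C=Ct)
g,*_=cam("scene")
a=cv2.resize(t[150:330,220:460],(480,360)); b=np.hstack([cv2.resize(f,(400,300)),cv2.resize(g[130:370,200:520],(400,300))]); b2=np.zeros((600,800,3),np.uint8); b2[:300]=b; b2[300:,:400]=cv2.resize(t[150:330,220:460],(400,300)); b2[300:,400:]=t[100:400,160:560]; save(b2,"final")
E
```

```text
clock: 22.95
position: [0.5457, -0.0342, 0.0476]
ee_rot: [0.293, -3.128, -0.0]
force: [0.9, -0.6, -2.6]
width: 0.676
gripper_force: 30.0
clock: 23.45
position: [0.5458, -0.0341, 0.0479]
ee_rot: [-0.293, 3.128, -0.0]
force: [-0.2, 0.3, 0.4]
width: 0.992
gripper_force: 0.0
clock: 24.45
position: [0.4381, -0.0551, 0.2329]
ee_rot: [-0.291, 3.128, -0.004]
force: [0.5, -0.2, 0.8]
width: 1.003
gripper_force: 0.0
[ 0.43807554 -0.055061    0.23285142] [ 0.47150345 -0.23756593  0.77573255] [ 0.81  0.26 -0.95  1.93  0.24  1.07  1.51]
```

View pics/final.png

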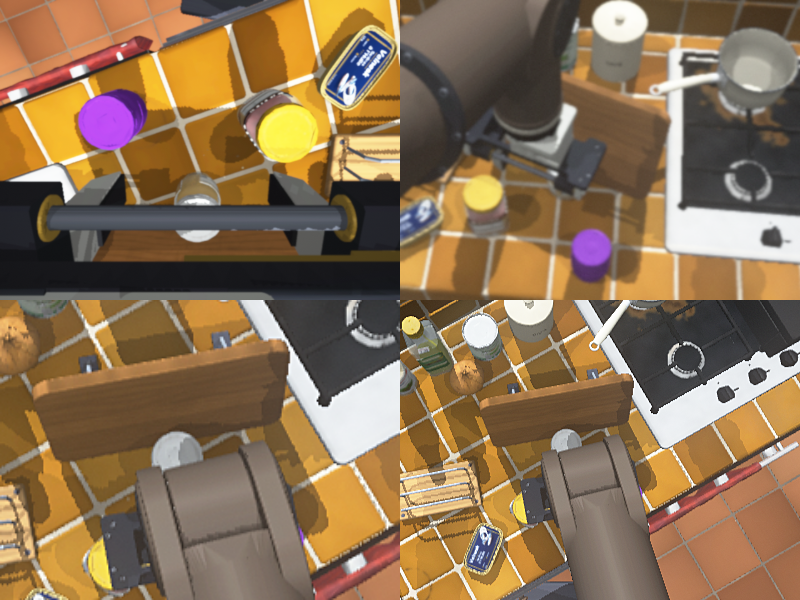

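The composite shows the board standing flat against the guard, with the jar at its foot in the middle (lower-left tile, lid at about (178,452)). The jam jar, onion and purple jar are untouched. I move the arm aside so I can measure the gap between jar and foot.

```bash
python3 -m creep '[[0,-0.04,-0.05,0,0,0],[0,-0.08,-0.05,0,0,0],[0,-0.09,0,0,0,0],[0,-0.09,0,0,0,0],[0,-0.09,0,0,0,0],[0,-0.09,0,0,0,0],[0,-0.09,0,0,0,0],[0,-0.09,0,0,0,0],[0,0,0,0,0,0],[0,0,0,0,0,0]]'
python3 - <<'E'
from h import *
a=np.radians(10.6); F=np.array([np.cos(a),np.sin(a)]); L=np.array([-F[1],F[0]]); O=np.array([.632,-.018])
f,K,Rw,C=cam("top"); np.savez("pics/t6.npz",f=f,K=K,Rw=Rw,C=C)
P=lambda u,v,z:onz(K,Rw,C,u,v,z); G=lambda p:((p[:2]-O)@F,(p[:2]-O)@L)
pc=proj(K,Rw,C,np.r_[O-.0894*F,.097]); print("pred lid",pc)
u0,v0=int(pc[0])-30,int(pc[1])-30; hsv=cv2.cvtColor(f,cv2.COLOR_RGB2HSV)[v0:v0+60,u0:u0+60]
m=((hsv[...,1]<45)&(hsv[...,2]>110)).astype(np.uint8); n,l,st,ce=cv2.connectedComponentsWithStats(m); i=1+st[1:,4].argmax(); print("comp",ce[i]+[u0,v0],st[i])
q=cv2.resize(cv2.cvtColor(f,cv2.COLOR_RGB2GRAY)[v0:v0+60,u0:u0+60],None,fx=4,fy=4,interpolation=cv2.INTER_CUBIC)
h=cv2.HoughCircles(q,cv2.HOUGH_GRADIENT_ALT,1.5,40,param1=120,param2=.5,minRadius=50,maxRadius=85)
for c in (h[0] if h is not None else []): u,v=u0+c[0]/4,v0+c[1]/4; print("lid",u,v,c[2]/4,P(u,v,.097),"fwd,lat",G(P(u,v,.097)))
# foot edge of board: brown -> tile transitions left and right of the jar
for u in(262,275,288,296,348,355,365,380):
    v=int(235.6-.1815*(u-322.6)); col=f[v-6:v+8,u].astype(int); d=np.abs(np.diff(col,axis=0)).sum(1); k=d.argmax(); e=v-6+k+1; print(u,e,d[k],"fwd,lat",np.round(G(P(u,e-.5,.005)),4))
E
```

```text
clock: 25.43
position: [0.4895, -0.3155, 0.2707]
ee_rot: [0.289, -3.128, -0.003]
force: [-0.7, 1.0, -1.3]
width: 1.001
gripper_force: 0.0
pred lid [325.90982854 244.61516206]
comp [324.25290023 246.34338747] [  0  15  47  45 862]
lid 325.375 244.75 16.331062 [ 0.54384433 -0.03335375  0.097     ] fwd,lat (np.float64(-0.08947566758390073), np.float64(0.0011246138221255217))
lid 325.375 244.75 13.941583 [ 0.54384433 -0.03335375  0.097     ] fwd,lat (np.float64(-0.08947566758390073), np.float64(0.0011246138221255217))
262 247 208 fwd,lat [-0.0581  0.1351]
275 245 64 fwd,lat [-0.0589  0.1063]
288 242 57 fwd,lat [-0.0575  0.0771]
296 241 44 fwd,lat [-0.0585  0.0595]
348 237 76 fwd,lat [-0.0704 -0.0545]
355 233 129 fwd,lat [-0.0645 -0.0713]
365 228 180 fwd,lat [-0.0575 -0.095 ]
380 225 55 fwd,lat [-0.0569 -0.1288]
```

The measured gap is 0.5 ± 1.5 mm. To be sure of contact I regrasp the jar, lift it a hair and feel for the foot.

```bash
python3 - <<'E'
from h import *
s=arm.observe(); p=s["position"]; T=R.from_rotvec(s["ee_rot"]).as_matrix()
print(p,(T.T@(np.array([.5455,-.0342,.0482])-p)/.4).round(4))
E
```

```text
[ 0.48966392 -0.31331751  0.27117106] [-0.2666  0.6585  0.559 ]
```

```bash
python3 -m creep '[[0,0.04,0,0,0,0],[0,0.09,0,0,0,0],[0,0.09,0,0,0,0],[0,0.09,0,0,0,0],[0,0.09,0,0,0,0],[0,0.09,0,0,0,0],[-0.06,0.08,0,0,0,0],[-0.08,0.06,0,0,0,0],[-0.08,0.0285,0,0,0,0],[-0.0466,0,0,0,0,0],[0,0,0,0,0,0],[0,0,0.07,0,0,0],[0,0,0.09,0,0,0],[0,0,0.09,0,0,0],[0,0,0.09,0,0,0],[0,0,0.08,0,0,0],[0,0,0.06,0,0,0],[0,0,0.04,0,0,0],[0,0,0.03,0,0,0],[0,0,0,0,0,0]]'
python3 - <<'E'
from h import *
s=arm.observe(); p=s["position"]; T=R.from_rotvec(s["ee_rot"]).as_matrix()
print(p,s["force"],(T.T@(np.array([.5455,-.0342,.0482])-p)/.4).round(4))
E
```

```text
clock: 27.15
position: [0.5429, -0.0342, 0.0502]
ee_rot: [0.295, -3.125, -0.001]
force: [-0.1, 0.6, -0.1]
width: 0.998
gripper_force: 0.0
[ 0.54285418 -0.03419948  0.0501545 ] [-0.11232027  0.62922015 -0.0762683 ] [-0.0065 -0.0012  0.0049]
```

```bash
python3 -m creep '[[-0.004,0,0.004,0,0,0],[0,0,0,0,0,0],[0,0,0,0,0,0],[0,0,0,0,0,0],[0,0,0,0,0,0],[0,0,0,0,0,0],[0,0,0,0,0,0],[0,0,0,0,0,0],[0,0,0,0,0,0]]' 1 25
python3 -m creep '[[0,0,-0.003,0,0,0],[0,0,0,0,0,0],[0,0,0,0,0,0],[0,0,0,0,0,0]]'; python3 -m creep '[[-0.002,0,0,0,0,0],[0,0,0,0,0,0],[0,0,0,0,0,0]]'; python3 -m creep '[[-0.002,0,0,0,0,0],[0,0,0,0,0,0],[0,0,0,0,0,0]]'
```

```text
clock: 27.9
position: [0.5466, -0.0347, 0.051]
ee_rot: [-0.293, 3.127, -0.001]
force: [-0.8, -0.3, 5.8]
width: 0.681
gripper_force: 25.0
clock: 28.23
position: [0.5457, -0.0349, 0.0512]
ee_rot: [0.293, -3.127, 0.0]
force: [0.2, 0.1, -2.2]
width: 0.685
gripper_force: 25.0
clock: 28.48
position: [0.5468, -0.0346, 0.0514]
ee_rot: [0.293, -3.128, -0.0]
force: [-0.0, -0.9, -2.9]
width: 0.687
gripper_force: 25.0
clock: 28.73
position: [0.5476, -0.0344, 0.0514]
ee_rot: [0.293, -3.128, 0.0]
force: [-0.6, -0.2, -3.0]
width: 0.685
gripper_force: 25.0
```

```bash
for i in a; do python3 -m creep '[[-0.002,0,0,0,0,0],[0,0,0,0,0,0],[0,0,0,0,0,0]]' | grep -E "pos|^force"; python3 -m creep '[[-0.002,0,0,0,0,0],[0,0,0,0,0,0],[0,0,0,0,0,0]]' | grep -E "pos|^force"; done
```

```text
position: [0.5484, -0.0343, 0.0515]
force: [-1.0, -0.6, -0.2]
position: [0.5493, -0.0341, 0.0517]
force: [-1.6, -0.3, 2.8]
```

```bash
python3 -m creep '[[0,0,0,0,0,0],[0,0,0,0,0,0],[0,0,0,0,0,0],[0,0,0,0,0,0],[0,0,0,0,0,0],[0,0,0,0,0,0]]' -1
python3 -m creep '[[0,0,-0.01,0,0,0],[0,0,-0.03,0,0,0],[0,0,-0.06,0,0,0],[0,0,-0.09,0,0,0],[0,0,-0.09,0,0,0],[0,0,-0.09,0,0,0],[0,0,-0.09,0,0,0],[0.09,0,-0.05,0,0,0],[0.09,-0.04,-0.04,0,0,0],[0.09,-0.09,0,0,0,0],[0,-0.09,0,0,0,0],[0,-0.09,0,0,0,0],[0,-0.09,0,0,0,0],[0,-0.09,0,0,0,0],[0,-0.09,0,0,0,0],[0,-0.06,0,0,0,0],[0,0,0,0,0,0],[0,0,0,0,0,0]]'
python3 - <<'E'
from h import *
a=np.radians(10.6); F=np.array([np.cos(a),np.sin(a)]); L=np.array([-F[1],F[0]]); O=np.array([.632,-.018])
f,K,Rw,C=cam("top"); save(f,"t7"); P=lambda u,v,z:onz(K,Rw,C,u,v,z); G=lambda p:np.round([(p[:2]-O)@F,(p[:2]-O)@L],4)
old=np.load("pics/t6.npz")["f"]
for nm,im in(("before",old),("now",f)):
    q=cv2.resize(cv2.cvtColor(im,cv2.COLOR_RGB2GRAY)[214:274,295:355],None,fx=4,fy=4,interpolation=cv2.INTER_CUBIC)
    h=cv2.HoughCircles(q,cv2.HOUGH_GRADIENT_ALT,1.5,40,param1=120,param2=.5,minRadius=50,maxRadius=85)
    for c in (h[0] if h is not None else []): u,v=295+c[0]/4,214+c[1]/4; print(nm,"lid",u,v,c[2]/4,G(P(u,v,.097)))
    for u in(262,275,288,365,380):
        v=int(235.6-.1815*(u-322.6)); col=im[v-6:v+8,u].astype(int); print(nm,u,v-6,col.sum(1).tolist())
    for u,s0 in((262,203),(300,197),(380,182)): print(nm,"top",u,im[s0-18:s0+8,u].astype(int).sum(1).tolist())
E
```

```text
clock: 29.73
position: [0.5493, -0.0341, 0.0515]
ee_rot: [-0.293, 3.128, 0.0]
force: [-0.2, -0.7, 0.5]
width: 0.995
gripper_force: 0.0
clock: 31.23
position: [0.4963, -0.2986, 0.2715]
ee_rot: [-0.29, 3.128, 0.001]
force: [-0.1, 1.8, 0.3]
width: 1.002
gripper_force: 0.0
before lid 325.375 244.75 16.331062 [-0.0895  0.0011]
before lid 325.375 244.75 13.941583 [-0.0895  0.0011]
before 262 240 [212, 219, 224, 219, 216, 203, 262, 470, 429, 283, 241, 248, 257, 261]
before 275 238 [210, 220, 218, 224, 218, 203, 198, 260, 288, 282, 289, 288, 287, 280]
before 288 235 [212, 217, 218, 222, 205, 194, 188, 243, 261, 253, 258, 253, 251, 258]
before 365 221 [223, 222, 231, 226, 218, 209, 237, 417, 467, 458, 470, 428, 411, 300]
before 380 219 [226, 233, 235, 221, 213, 248, 297, 306, 297, 304, 305, 272, 254, 258]
before top 262 [277, 270, 276, 276, 270, 272, 280, 272, 271, 261, 387, 395, 362, 359, 358, 357, 356, 361, 290, 238, 243, 239, 230, 226, 229, 232]
before top 300 [219, 222, 218, 223, 219, 220, 220, 216, 200, 345, 393, 377, 372, 366, 364, 360, 380, 317, 236, 230, 239, 233, 224, 227, 234, 231]

[... 393 characters left out ...]
6, 244, 238, 249, 240]
now 288 235 [195, 200, 205, 202, 204, 200, 190, 245, 260, 252, 250, 249, 253, 251]
now 365 221 [218, 223, 231, 222, 219, 219, 245, 359, 393, 381, 390, 402, 413, 301]
now 380 219 [233, 238, 225, 223, 216, 250, 292, 300, 299, 298, 300, 293, 301, 296]
now top 262 [265, 278, 278, 269, 272, 276, 283, 273, 272, 262, 386, 397, 366, 355, 357, 356, 352, 359, 292, 245, 243, 241, 230, 224, 232, 227]
now top 300 [226, 224, 213, 223, 218, 228, 215, 217, 198, 341, 396, 381, 373, 364, 364, 359, 385, 320, 239, 233, 239, 236, 219, 230, 230, 229]
now top 380 [694, 692, 693, 694, 697, 703, 702, 693, 695, 709, 514, 327, 340, 344, 336, 326, 338, 340, 262, 242, 257, 243, 245, 249, 249, 238]
```

The jar did not advance under the push and the board did not shift, so the jar is up against the foot. I hand it in.

```bash
python3 -c "
from cell import arm
print(arm.sign_off())"
```

```text
the job is handed in; nothing more can be done
None
```

The board leans square on the middle of the splash guard at about 15°, and the honey jar stands against its foot; I handed the job in at about 31 s, touching nothing.

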